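Set out one tin puck

ROBOT

A 6-joint arm with a two-finger parallel gripper is mounted at the origin on the work surface. World frame = base frame: x ahead of the robot, y to its left, z up, the work surface at z = 0. Lengths are in mm, angles in rad, forces in N, time in s.
With the tool pointing down it reaches from about 200 to 875 mm from the base axis. Payload 3.4 kg.
Tool frame: the origin (TCP) lies midway between the tips of the shut fingers; the grasp point (between the pads) lies 19 mm behind it (hold_point_z is the distance from the TCP to the grasp point, in mm); z points along the fingers, y is the line along which they close (so a half turn about z gives the same grasp; the last joint's range is limited). The gripper opens to 94 mm and grips with 3 to 60 N. Pads are 16 mm wide; open, the fingers measure 119 mm over their backs; the gripper's body (75 mm by 177 mm) begins 78 mm behind the grasp point.
Start: joints at [-1.244, 0.276, 1.505, -0, 1.361, -0.121], TCP at [248.97, -518.343, 205.493] pointing down, gripper open.
Joint ranges: [-2.89, 2.89], [-0.75, 2.08], [0.22, 2.7], [-1.18, 4.32], [0.11, 2.71], [-2.7, 2.7]. Speed limits (rad/s): [2.57, 2.57, 3.14, 3.14, 3.14, 3.14].

INTERFACE

Orientations are given as a unit quaternion [x, y, z, w].
In Python, from station import * gives the robot as it stands.
- The arm moves only by the tool send_rows, never from a script. Its argument "moves" is a list that holds one entry, the list of rows, each a list of 6 numbers: the shift along the tool's x, y, z in m, then the turn, a rotation vector about the tool's x, y, z in rad. In form: [[[x, y, z, ax, ay, az], ...]]. A call has 1 to 20 rows; each row is the pose to reach, as a shift and turn from the pose commanded when the call began, along the tool's axes at that moment; what a row does not reach only later rows make up. A row lasts 1/8 s, in which the tool goes at most 62.5 mm and 10.7 degrees, less where a joint would pass 70% of its speed; a pose out of reach is approached as far as the arm can. A call with a gripper value outside its range is refused whole. "jaw" is the opening in per cent of the stroke, from 0 (shut) to 100 (fully open), set as the call begins (left out, the last holds). The fingers move at their own pace and stop on an object; the grip force is fixed at half the most. Time passes only in rows, so rows that repeat a pose let the fingers close. It gives the time, the measured TCP pose, the force, the opening and the grip force at its end, in the units of the state.
- read_state(): the state, without advancing time (a new reading comes with each control period).
- read_camera(name): name is "scene" or "top" or "wrist"; returns (picture, depth): 480x640x3 uint8, blue, green, red; 480x640 float32, mm along the optical axis (not along the pixel's ray), 0 where there is no reading.
- get_calibration(name): a dict with "K" (3x3 intrinsics, pixels), "k1" (the pictures are not rectified: a ray, as slopes to the right and down, at radius r is drawn at 1 + k1 r^2 times it, then the intrinsics apply), "view" (4x4, takes a point from world to camera coordinates). Camera axes: x right, y down, z forward; pixel columns grow to the right and rows downward; lengths in mm; the calibration is good to about 2 mm. A picture is of the moment at which its call begins: read the wrist's pose just before it. get_calibration takes no time and is no camera call; for the wrist camera it gives the pose at the moment of the call.
- job_done(): hands the job in; it is judged then, once.
The state is a dict: "time_s": time; "joint_pos": joint angles; "qvel": joint speeds; "joint_torque": joint torques, N m; "tcp_pos": TCP position; "tool_rot": TCP orientation; "ft_force": force on the tool from outside, world axes, zero at the start; "ft_torque": the same for the moment, N m; "width": opening from 0.0 (shut) to 1.0 (fully open); "finger_force": force on a finger pad.
Only numpy, scipy, OpenCV 4.12 (cv2) and the standard library are available. Lean on these libraries where they do the work, as an engineer would, in place of code of your own. Each camera call takes 0.05 s, during which the arm holds its last target. There are 200 camera calls.

TASK

Press the black plunger of the green dispenser all the way down, once, so that it ejects a single tin puck, and let the plunger come back up. Then nudge that puck along the bench with the fingertips until the whole of it lies on the red spot, never picking it up. The other pucks stay in the dispenser, and the lid, ladle blanks, tools and jar around are left where they are.

Things in the scene. Friction and masses are not known exactly. Their poses are not given: they have to be found in the camera images.
- dispenser: green steel puck dispenser fixed to the bench. Origin: bench surface, on the axis of its upright magazine; x points to its back, z up. Magazine x -23 to 23 mm, 47 mm wide, 34 mm high, open on top, viewing slit in front; outlet slot at its -x foot. Housing behind to x = 113 mm, 48 mm high; flat feet 91 mm wide at x = 50 to 100 mm
- outlet (a point): point on the bench at x = -70 mm, y = 0 of the dispenser: a full press pushes the lowest puck straight out along the dispenser's -x (2.5 mm per mm of plunger, after a small gap) and leaves its centre within about 10 mm of here. When the plunger rises the next puck drops down; a second press would eject it too
- plunger (a joint): travel of the vertical plunger in m: 0 up at rest, 0.030 fully down at its stop. Sprung: about 7 N to start, 9.5 N down, plus up to about 6 N for the sliding pucks; it rises by itself when let go
- plunger_top (a point): centre of the flat top of the plunger's black cap, 40 mm across; it lies at x = 65 mm, y = 0 of the dispenser and 115 mm above the bench when up, 85 mm when down
- puck_1: lowest puck in the magazine, the one to be ejected: flat tin-grey disc, 36 mm across, 8 mm thick, about 55 g; origin at the centre of its underside. It slides flat on the bench
- puck_2: second puck, like the first, lying on it in the magazine
- puck_3: third and top puck in the magazine
- spot_red: red spot painted flat on the bench, 76 mm across, to one side of the dispenser's outlet; origin at its centre. The puck's target
- spot_blue: blue spot of the same size on the other side; not used now
- sahan_lid: squat tinned copper dish lid, 116 mm across, 55 mm high with its knob; origin under its centre. Bystander
- ladle_a: flat copper ladle blank: disc 80 mm across with a strip 18 mm wide reaching 185 mm from the disc's centre along its -x, 3 mm thick; origin under the disc's centre. Bystander
- ladle_b: a second, equal copper ladle blank. Bystander
- burnisher: steel burnishing stone-holder with a round wooden handle, 155 mm long along its x, 30 mm wide, 24 mm high; origin near its middle, on the bench. Bystander
- horn_insert: cast bronze anvil horn insert: 45 mm block with a horn reaching 78 mm along its +x; origin under the root of the horn. Bystander
- hammer: hammer lying along its x, about 240 mm long. Bystander
- flux_jar: amber jar with a steel cap, 64 mm across, 85 mm high; origin under its centre. Bystander

How it is judged (in metres and radians):
On the way, in this order (a step that is already met when the one before it is completed fails the run):
1. the plunger is pressed down and the lowest puck is out of the magazine (value of joint plunger above 0.025 m and x of puck_1 in the frame of dispenser below -0.045 m), for 0.05 s.
2. the plunger is up again and the puck lies on the red spot (horizontal distance between puck_1 and spot_red below 0.02 m and height (world z) of puck_1 below 0.004 m and value of joint plunger below 0.005 m), for 0.2 s.
At the end, for the whole second after the job is handed in: The ejected puck lies flat, at rest and wholly on the red spot (centres within 20 mm), the plunger is up (within 5 mm) and the two other pucks are still in the magazine (all of step 2 and x of each of puck_2, puck_3 in the frame of dispenser above -0.012 m and angle between puck_1's own z axis and vertical below 0.1 rad and linear speed of puck_1 below 0.01 m/s); the robot touches nothing.
It fails at once if the puck is lifted or tipped up (height (world z) of puck_1 above 0.012 m or angle between puck_1's own z axis and vertical above 0.6 rad).
It fails at once if a second puck leaves the magazine (not (x of puck_2 in the frame of dispenser above -0.012 m) or not (x of puck_3 in the frame of dispenser above -0.012 m) or height (world z) of puck_3 above 0.03 m).
It fails at once if a bystander is moved by more than 20 mm (distance of any of sahan_lid, ladle_a, ladle_b, burnisher, horn_insert, hammer, flux_jar from where it was at the start of the episode above 0.02 m).
It also fails if it takes over 48 s, if anything falls off the work surface, if the arm or the gripper's body presses on something with over 40 N, if the wrist force passes 120 N, or if a joint passes its speed limit or range.

## Working session

There is one attempt and no reset: what is moved stays moved. The work goes in short steps, Python scripts to look and compute and a tool call to move; the robot and the scene stay as the last step left them, time stands still between calls to the robot, and variables do not carry over. Pictures are saved under pics/ and viewed, at most 10 in all, crops included, and the job is handed in when it is done.

Besides the shell and the picture viewer there is one more tool, called after "Call:" as name([rows], argument=value, ...), one row to a line, values as JSON. send_rows: Moves the arm, as the interface text tells. Its arguments: {"type":"object","properties":{"moves":{"type":"array"},"jaw":{"type":"number"}},"required":["moves"]}

```bash
mkdir -p pics; cat > h.py <<'E'
from station import *
import numpy as np, cv2
from scipy.spatial.transform import Rotation as R
def ray(name,uv,z,cal=None):
    c=cal or get_calibration(name);K=np.array(c["K"],float);V=np.array(c["view"],float)
    k=c["k1"];uv=np.atleast_2d(np.array(uv,float))
    p=cv2.undistortPoints(uv.reshape(-1,1,2),K,np.array([k,0,0,0,0.])).reshape(-1,2)
    d=np.c_[p,np.ones(len(p))]@V[:3,:3]; o=-V[:3,:3].T@V[:3,3]
    return o+d*((z-o[2])/d[:,2])[:,None]
E
python3 - <<'E'
from h import *
for n in ("top","scene"):
    im,d=read_camera(n); cv2.imwrite(f"pics/{n}0.png",im); np.save(f"{n}0.npy",d)
    c=get_calibration(n); V=np.array(c["view"]); print(n,-V[:3,:3].T@V[:3,3],c["k1"],c["K"])
print(read_state())
E
```

```text
top [ 453.66860683   15.98416654 1206.41717052] 0.03785703424304823 [[456.91187453   0.         315.7484679 ]
 [  0.         456.91187453 234.01214413]
 [  0.           0.           1.        ]]
scene [1213.59555075  321.24075584 1039.57708189] -0.07813443836251456 [[438.33508762   0.         321.7759002 ]
 [  0.         438.33508762 232.0803123 ]
 [  0.           0.           1.        ]]
{'time_s': 0.1, 'joint_pos': array([-1.24395628e+00,  2.76476277e-01,  1.50596374e+00, -2.11292045e-05,
        1.36068686e+00, -1.21001620e-01]), 'qvel': array([-0.00060614,  0.00056472, -0.00231259,  0.0013829 ,  0.00091285,
        0.00082924]), 'joint_torque': array([ 1.41198419e-03, -4.05456448e+01, -2.37778759e+01,  7.01238471e-02,
        2.98731693e-02, -4.94275230e-05]), 'tcp_pos': array([ 248.8158682 , -517.83521083,  204.73992347]), 'tool_rot': array([ 9.75033530e-01,  2.22056360e-01, -8.90870223e-05, -7.61990061e-04]), 'ft_force': array([0.17534702, 0.08977458, 1.49293168]), 'ft_torque': array([ 0.03935016,  0.01845298, -0.00867419]), 'finger_force': 0.0, 'width': 0.9994370753164359}
```

View pics/top0.png

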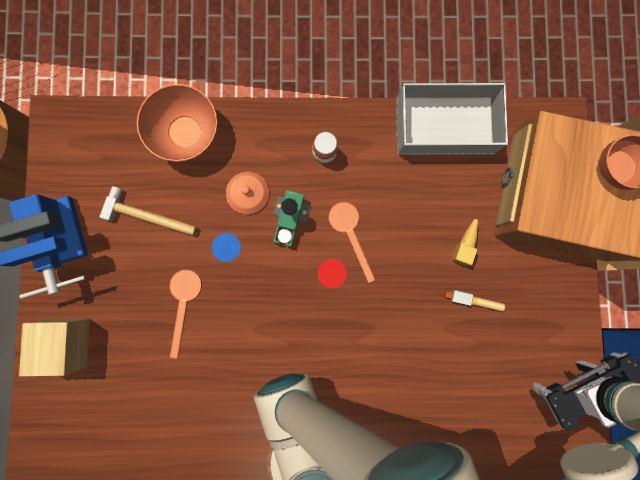

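View pics/scene0.png

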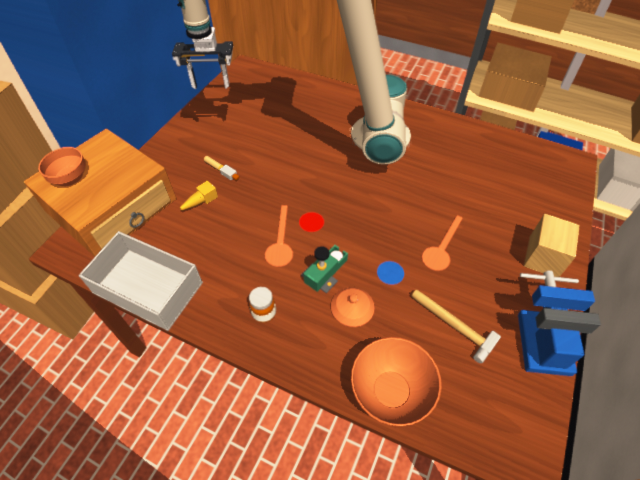

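The top view shows the cap at about (289,207), the magazine with pucks at (285,236), the red spot at (332,273) and a ladle strip from (344,217) to (371,280). World +x is up in the picture and +y is left. Next I measure these.

```bash
python3 - <<'E'
from h import *
def blobs(m,minA=30):
    n,l,s,c=cv2.connectedComponentsWithStats(m.astype(np.uint8)); return [(s[i,4],c[i]) for i in range(1,n) if s[i,4]>minA]
for n in("top","scene"):
    im=cv2.imread(f"pics/{n}0.png");hsv=cv2.cvtColor(im,cv2.COLOR_BGR2HSV);H,S,V=[hsv[...,i].astype(int) for i in range(3)]
    roi=np.zeros(H.shape,bool)
    if n=="top": roi[180:260,265:315]=1
    else: roi[240:295,300:350]=1
    B,G,Rr=[im[...,i].astype(int) for i in range(3)]
    for nm,m,z in(("red",(Rr>190)&(G<40)&(B<40),0),("blue",(B>150)&(Rr<90),0),("cap",roi&(V<45),115),("puck",roi&(S<40)&(V>170),24),("green",roi&(H>60)&(H<95)&(S>90)&(V>50),48)):
        for a,c in blobs(m): print(n,nm,a,c.round(1),ray(n,c,z).round(1))
        if nm=="green":
            pts=np.argwhere(m)[:,::-1]; w=ray(n,pts,48)[:,:2]; r=cv2.minAreaRect(w.astype(np.float32)); print("rect",r)
    d=np.load(f"{n}0.npy")
    if n=="top":
        for p in((289,207),(285,236),(332,273)): print(p,d[p[1],p[0]])
        print(cv2.imwrite("pics/crop.png",cv2.resize(im[170:300,250:390],None,fx=5,fy=4.6,interpolation=cv2.INTER_CUBIC)))
    # ladle outline of the near one
    m=((Rr>190)&(G>80)&(G<170)&(B<130)); roi2=np.zeros(H.shape,bool)
    if n=="top":
        roi2[195:290,325:385]=1; m&=roi2; pts=np.argwhere(m)[:,::-1]
        print("ladle tip",ray(n,pts[pts[:,1].argmax()],3), "disc", ray(n,(344,217),3))
E
```

```text
top blue 548 [ 24.2 207.1] [[647.3 749.8   0. ]]
top blue 82 [ 63.7 201.1] [[663.1 651.4   0. ]]
top blue 625 [225.5 246.9] [[540.8 230.2   0. ]]
top blue 677 [ 26.9 250.1] [[535.1 737.    0. ]]
top blue 40 [ 42.2 267. ] [[491.5 696.5   0. ]]
top puck 147 [284.1 235.7] [[567.8  75.1  24. ]]
top green 518 [290. 215.] [[618.4  59.1  48. ]]
rect ((610.6912841796875, 63.485599517822266), (47.11207580566406, 134.29278564453125), 75.98524475097656)
(289, 207) 1103.2769
(285, 236) 1185.9468
(332, 273) 1198.201
True
ladle tip [[ 446.90039579 -143.82577722    3.        ]] disc [[619.10777684 -82.84668804   3.        ]]
scene red 355 [311.2 221.6] [[472.4 -50.2   0. ]]
scene blue 465 [390.3 272.4] [[542.5 228.3   0. ]]
scene blue 571 [567.  293.7] [[401.9 700.5   0. ]]
scene blue 677 [567.4 342. ] [[549.9 718.5   0. ]]
scene blue 296 [550.7 366.8] [[635.7 686.7   0. ]]
scene cap 145 [321.4 253.4] [[637.1  59.5 115. ]]
scene puck 77 [336.7 254.9] [[566.7  74.5  24. ]]
scene green 658 [322.2 271.7] [[647.9  67.3  48. ]]
rect ((628.9391479492188, 65.88041687011719), (61.821617126464844, 140.81048583984375), 75.73372650146484)
```

View pics/crop.png

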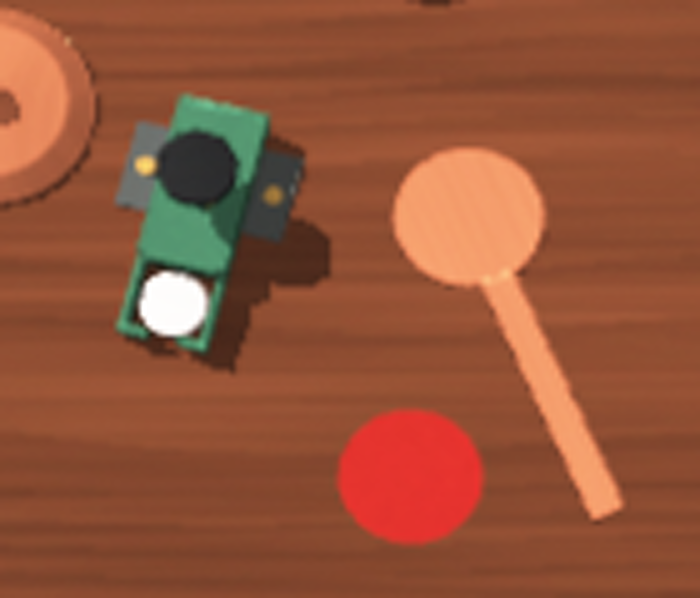

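```bash
cat >> h.py <<'E'
def rel(target,yaw_y=None):
    """target mm world, yaw_y: world angle (rad) of tool y, tool straight down -> row (m, rad)"""
    s=read_state(); r=R.from_quat(s["tool_rot"]); sh=r.inv().apply(np.array(target)-s["tcp_pos"])/1000
    rv=np.zeros(3)
    if yaw_y is not None:
        y=np.array([np.cos(yaw_y),np.sin(yaw_y),0]); z=np.array([0,0,-1.]); x=np.cross(y,z)
        rv=(r.inv()*R.from_matrix(np.c_[x,y,z])).as_rotvec()
    return np.r_[sh,rv].round(4)
E
python3 - <<'E'
from h import *
im=cv2.imread("pics/top0.png");B,G,Rr=[im[...,i].astype(int) for i in range(3)]
m=(Rr>170)&(G<70)&(B<70); m[:255]=0;m[295:]=0;m[:,:310]=0;m[:,355:]=0
ys,xs=np.nonzero(m); red=ray("top",(xs.mean(),ys.mean()),0)[0]; print("red top",red,len(xs))
m=(im.max(2)<60); m[:195]=0; m[219:]=0; m[:,:277]=0; m[:,300:]=0
cs=max(cv2.findContours(m.astype(np.uint8),0,2)[0],key=cv2.contourArea); c,rad=cv2.minEnclosingCircle(cs); M=cv2.moments(cs)
print("cap",c,rad, ray("top",c,115), ray("top",(M["m10"]/M["m00"],M["m01"]/M["m00"]),115), ray("top",(289.4,206.5),115))
print(rel((630,59,205),-0.188))
E
```

```text
red top [470.50397409 -48.88595749   0.        ] 681
cap (289.25, 206.5) 8.050721168518066 [[629.64311454  58.30779123 115.        ]] [[629.89990937  58.3653217  115.        ]] [[629.64231609  57.94637758 115.        ]]
[ 5.934e-01 -3.549e-01  4.000e-04 -1.300e-03 -9.000e-04 -9.350e-01]
```

Call:
send_rows([
  [[0.02,-0.012,0,0,0,-0.05],[0.06,-0.036,0,0,0,-0.12],[0.11,-0.066,0,0,0,-0.2],[0.16,-0.096,0,0,0,-0.28],[0.21,-0.126,0,0,0,-0.36],[0.26,-0.156,0,0,0,-0.44],[0.31,-0.186,0,0,0,-0.52],[0.36,-0.216,0,0,0,-0.6],[0.41,-0.246,0,0,0,-0.68],[0.46,-0.276,0,0,0,-0.76],[0.51,-0.306,0,0,0,-0.84],[0.55,-0.33,0,0,0,-0.9],[0.58,-0.347,0,0,0,-0.935],[0.593,-0.355,0,0,0,-0.935],[0.593,-0.355,0,0,0,-0.935],[0.593,-0.355,0,0,0,-0.935]],
], jaw=0)

```text
time_s: 2.1
tcp_pos: [628.8, 57.6, 205.5]
tool_rot: [0.771, 0.637, -0.001, 0.0]
ft_force: [-0.2, 0.4, -0.7]
width: 0.004
finger_force: 0.0
```

```bash
python3 - <<'E'
from h import *
s=read_state();print(s["time_s"],s["tcp_pos"],s["ft_force"],s["width"],rel((629.8,58.3,118),-0.188))
im,d=read_camera("wrist"); cv2.imwrite("pics/w1.png",im)
E
```

```text
2.1 [628.81834614  57.5690351  205.49511265] [-0.22849575  0.42207064 -0.74554212] 0.004282240549896072 [ 0.001   0.0009  0.0875 -0.0007  0.0009 -0.0006]
```

View pics/w1.png

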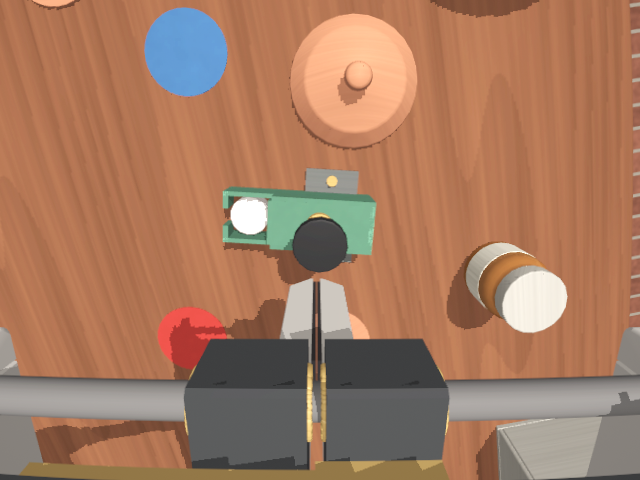

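The wrist view puts the cap at (320,243) and the dispenser is intact, with nothing under the closed fingers except the cap. Pressing now.

Call:
send_rows([
  [[0.001,0.001,0.03,0,0,0],[0.001,0.001,0.06,0,0,0],[0.001,0.001,0.08,0,0,0],[0.001,0.001,0.088,0,0,0],[0.001,0.001,0.093,0,0,0],[0.001,0.001,0.098,0,0,0],[0.001,0.001,0.103,0,0,0],[0.001,0.001,0.108,0,0,0],[0.001,0.001,0.113,0,0,0],[0.001,0.001,0.117,0,0,0],[0.001,0.001,0.12,0,0,0],[0.001,0.001,0.12,0,0,0],[0.001,0.001,0.12,0,0,0]],
])

```text
time_s: 3.78
tcp_pos: [630.1, 58.2, 88.0]
tool_rot: [0.77, 0.638, -0.001, 0.001]
ft_force: [-4.7, -1.3, 8.9]
width: 0.003
finger_force: 4.2
```

Call:
send_rows([
  [[0,0,0.003,0,0,0],[0,0,0.005,0,0,0],[0,0,0.006,0,0,0],[0,0,0.006,0,0,0]],
])

```text
time_s: 4.28
tcp_pos: [630.2, 58.2, 85.1]
tool_rot: [0.77, 0.638, 0.0, 0.001]
ft_force: [-9.0, -1.3, 22.4]
width: 0.006
finger_force: 11.2
```

```bash
python3 - <<'E'
from h import *
s=read_state();print(s["tcp_pos"],s["ft_force"])
im,d=read_camera("wrist"); cv2.imwrite("pics/w2.png",im)
E
```

```text
[630.22217102  58.17424839  85.12151046] [-8.96450374 -1.25001123 22.43856132]
```

View pics/w2.png

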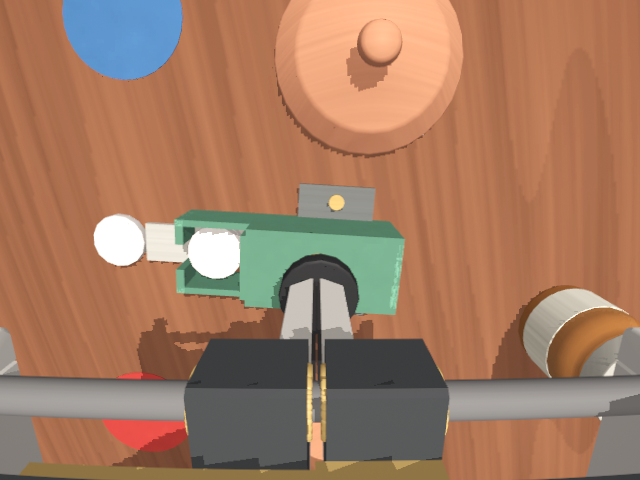

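The puck is out at (120,240), the ejector tongue is visible and the plunger is at its stop. I raise the tool.

Call:
send_rows([
  [[0,0,-0.008,0,0,0],[0,0,-0.018,0,0,0],[0,0,-0.028,0,0,0],[0,0,-0.04,0,0,0],[0,0,-0.07,0,0,0],[0,0,-0.12,0,0,0],[0,0,-0.125,0,0,0],[0,0,-0.125,0,0,0]],
])

```text
time_s: 5.32
tcp_pos: [631.3, 59.4, 204.6]
tool_rot: [0.77, 0.638, 0.001, 0.0]
ft_force: [0.2, 0.4, -0.0]
width: 0.004
finger_force: 0.0
```

```bash
cat >> h.py <<'E'
def puck(fn,z=8):
    """bright grey discs in the wrist picture, as world points at height z"""
    c=get_calibration("wrist"); im,d=read_camera("wrist"); cv2.imwrite(fn,im)
    hsv=cv2.cvtColor(im,cv2.COLOR_BGR2HSV); m=((hsv[...,1]<40)&(hsv[...,2]>170)).astype(np.uint8); m[330:]=0
    for k in cv2.findContours(m,0,2)[0]:
        if cv2.contourArea(k)>250:
            (u,v),r=cv2.minEnclosingCircle(k); print("disc",(round(u),round(v)),round(r,1),"z8",ray("wrist",(u,v),z,c)[0].round(1),"z24",ray("wrist",(u,v),16,c)[0].round(1))
    m=((im[...,2]>170)&(im[...,1]<70)&(im[...,0]<70)).astype(np.uint8); m[420:]=0
    for k in cv2.findContours(m,0,2)[0]:
        if cv2.contourArea(k)>250: (u,v),r=cv2.minEnclosingCircle(k); print("red",(u,v),r,ray("wrist",(u,v),0,c)[0].round(1))
E
python3 - <<'E'
from h import *
puck("pics/w3.png")
im,d=read_camera("top"); cv2.imwrite("pics/top1.png",im)
s=read_state(); print(s["time_s"],s["tcp_pos"],s["ft_force"])
E
```

```text
disc (336, 304) 28.9 z8 [633.  -33.4   8. ] z24 [633.2 -29.8  16. ]
disc (297, 304) 29.2 z8 [594.1 -25.9   8. ] z24 [595.2 -22.5  16. ]
disc (530, 302) 34.5 z8 [832.9 -71.1   8. ] z24 [828.9 -66.7  16. ]
disc (497, 264) 27.6 z8 [801.4 -21.6   8. ] z24 [798.1 -18.3  16. ]
disc (249, 215) 19.5 z8 [567.   73.6   8. ] z24 [568.6  74.9  16. ]
disc (177, 210) 18.9 z8 [499.4  91.8   8. ] z24 [502.5  92.7  16. ]
red (194.34439086914062, 345.4913024902344) 29.662567138671875 [473.1 -56.7   0. ]
5.425 [630.21165075  59.28302761 202.86326419] [ 0.29607423 -0.09809964  0.18149   ]
```

View pics/w3.png

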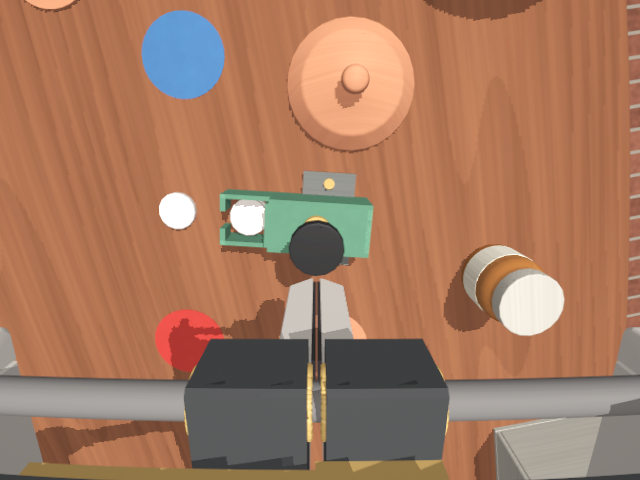

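Puck_1 is at (499.4, 91.8), which matches the predicted outlet, and the other discs are still in the magazine. Next I stage behind it with the fingers slightly open, so the puck nests between the two fingers for a stable push.

```bash
python3 - <<'E'
from h import *
print(rel((508,136,203),-0.195),rel((508,136,5),-0.195))
E
```

```text
[ 0.0525 -0.1344  0.0002 -0.0024  0.0004  0.007 ] [ 0.0526 -0.1339  0.1982 -0.0024  0.0004  0.007 ]
```

Call:
send_rows([
  [[0.015,-0.04,0,0,0,0.007],[0.035,-0.09,0,0,0,0.007],[0.05,-0.127,0,0,0,0.007],[0.053,-0.134,0.01,0,0,0.007],[0.053,-0.134,0.05,0,0,0.007],[0.053,-0.134,0.1,0,0,0.007],[0.053,-0.134,0.15,0,0,0.007],[0.053,-0.134,0.18,0,0,0.007],[0.053,-0.134,0.19,0,0,0.007],[0.053,-0.134,0.19,0,0,0.007],[0.053,-0.134,0.19,0,0,0.007]],
], jaw=23)

```text
time_s: 6.8
tcp_pos: [510.6, 136.3, 15.4]
tool_rot: [0.773, 0.635, 0.001, 0.001]
ft_force: [0.1, 0.3, 0.2]
width: 0.23
finger_force: 0.0
```

```bash
python3 - <<'E'
from h import *
s=read_state(); print(s["tcp_pos"],s["ft_force"],s["width"])
P=np.array([499.4,91.8]);T=np.array([471.4,-49.5])
u=(P-T)/np.linalg.norm(P-T); print(u)
for k in (24,): print(rel((*(P+u*k),5),-.195))
print(rel((*(T+u*22.2),5),-.195))
E
```

```text
[510.58311604 136.31560063  15.42806593] [0.08373304 0.34713035 0.21377833] 0.22970192588703203
[0.19438029 0.98092625]
[-0.0218 -0.0024  0.0104  0.0024 -0.0007 -0.0002]
[-0.1677 -0.0024  0.0103  0.0024 -0.0007 -0.0002]
```

Call:
send_rows([
  [[0,-0.0024,0.005,0,0,0],[0,-0.0024,0.01,0,0,0],[-0.005,-0.0024,0.01,0,0,0],[-0.012,-0.0024,0.01,0,0,0],[-0.018,-0.0024,0.01,0,0,0],[-0.023,-0.0024,0.01,0,0,0],[-0.03,-0.0024,0.01,0,0,0],[-0.038,-0.0024,0.01,0,0,0],[-0.046,-0.0024,0.01,0,0,0],[-0.054,-0.0024,0.01,0,0,0],[-0.062,-0.0024,0.01,0,0,0],[-0.07,-0.0024,0.01,0,0,0],[-0.078,-0.0024,0.01,0,0,0],[-0.085,-0.0024,0.01,0,0,0],[-0.09,-0.0024,0.01,0,0,0],[-0.093,-0.0024,0.01,0,0,0],[-0.095,-0.0024,0.01,0,0,0],[-0.095,-0.0024,0.01,0,0,0]],
])

```text
time_s: 9.05
tcp_pos: [488.4, 43.5, 4.4]
tool_rot: [0.773, 0.635, -0.0, 0.0]
ft_force: [-1.1, -0.8, 0.7]
width: 0.227
finger_force: 0.0
```

```bash
python3 - <<'E'
from h import *
s=read_state(); print(s["tcp_pos"],s["ft_force"],s["width"])
im,_=read_camera("wrist"); t,_=read_camera("top"); c,_=read_camera("scene")
cv2.imwrite("pics/mid.png",np.vstack([cv2.resize(im,(400,300)),cv2.resize(c[190:290,270:403],(400,300))]))
cv2.imwrite("pics/top2.png",t)
E
```

```text
[488.4497992   43.47908436   4.4345734 ] [-1.07856404 -0.80468931  0.73737438] 0.2272582178348915
```

View pics/mid.png

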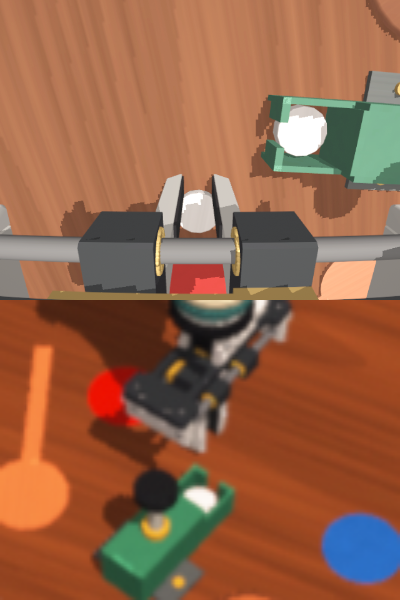

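The puck sits nested between the fingertips at about (198,212) in the upper crop, heading for red, and the plunger is up. I keep pushing.

Call:
send_rows([
  [[-0.004,0,0,0,0,0],[-0.01,0,0,0,0,0],[-0.017,0.0005,0,0,0,0],[-0.025,0.0005,0,0,0,0],[-0.033,0.001,0,0,0,0],[-0.041,0.001,0,0,0,0],[-0.049,0.001,0,0,0,0],[-0.056,0.001,0,0,0,0],[-0.062,0.001,0,0,0,0],[-0.066,0.001,0,0,0,0],[-0.069,0.001,0,0,0,0],[-0.071,0.001,0,0,0,0],[-0.072,0.001,0,0,0,0],[-0.072,0.001,0,0,0,0],[-0.072,0.001,0,0,0,0]],
])

```text
time_s: 11.08
tcp_pos: [475.5, -27.2, 4.5]
tool_rot: [0.773, 0.635, -0.0, 0.0]
ft_force: [-0.4, -0.0, 0.1]
width: 0.231
finger_force: 0.0
```

Call:
send_rows([
  [[0.004,0,0,0,0,0],[0.012,0,0,0,0,0],[0.022,0,0,0,0,0],[0.03,0,-0.005,0,0,0],[0.03,0,-0.03,0,0,0],[0.03,0,-0.07,0,0,0],[0.03,0,-0.12,0,0,0],[0.05,0,-0.17,0,0,0],[0.1,0,-0.2,0,0,0],[0.15,0,-0.2,0,0,0],[0.19,0,-0.2,0,0,0],[0.2,0,-0.2,0,0,0],[0.2,0,-0.2,0,0,0]],
])

```text
time_s: 12.7
tcp_pos: [513.9, 169.1, 204.3]
tool_rot: [0.772, 0.636, -0.001, 0.0]
ft_force: [0.1, -1.2, 0.8]
width: 0.233
finger_force: 0.0
```

```bash
python3 - <<'E'
from h import *
s=read_state(); print(s["time_s"],s["tcp_pos"],s["ft_force"],s["width"])
t,_=read_camera("top"); c,_=read_camera("scene")
cv2.imwrite("pics/end.png",np.vstack([cv2.resize(t[180:300,220:380],(400,300)),cv2.resize(c[190:290,270:403],(400,300))]))
for n,im,(y0,y1,x0,x1) in(("top",t,(255,292,312,352)),("scene",c,(205,238,292,332))):
    B,G,Rr=[im[...,i].astype(int) for i in range(3)]
    m=np.zeros(B.shape,np.uint8); m[y0:y1,x0:x1]=((im.min(2)>110)&(im.max(2).astype(int)-im.min(2)<70))[y0:y1,x0:x1]
    r=np.zeros_like(m); r[y0:y1,x0:x1]=((Rr>170)&(G<70)&(B<70))[y0:y1,x0:x1]
    ys,xs=np.nonzero(m); print(n,"puck",len(xs),ray(n,(xs.mean(),ys.mean()),8))
    h=cv2.findNonZero(r|m); u,rad=cv2.minEnclosingCircle(h); ue=cv2.fitEllipse(cv2.convexHull(h)); print("red",rad,ray(n,ue[0],0))
E
```

```text
12.7 [513.87284886 169.07261353 204.31894052] [ 0.09938073 -1.16084195  0.80786106] 0.23314878006798784
top puck 153 [[471.158553   -47.02354821   8.        ]]
red 14.780037879943848 [[470.58365528 -49.1467771    0.        ]]
scene puck 93 [[474.43071396 -48.2867155    8.        ]]
red 12.865345001220703 [[472.42874688 -50.41811701   0.        ]]
```

View pics/end.png

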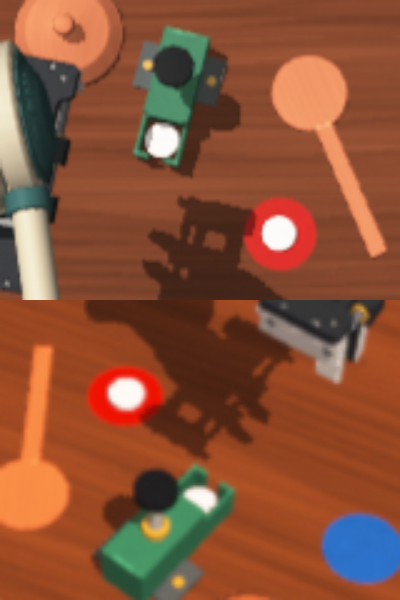

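The puck lies within about 3 mm of the red spot's centre in both views. The plunger is up, the other pucks are in the magazine, and the robot is clear.

```bash
python3 -c "
from station import *
print(job_done())"
```

```text
the job is handed in; nothing more can be done
None
```

I pressed the plunger once and nudged the ejected puck to within about 3 mm of the red spot's centre; the plunger is up, the other pucks are in the magazine, and the job is handed in (no verdict was returned).

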